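Right the tipped descaler bottle and set its vented cap

TASK

On the coffee-machine repair bench one square bottle has tipped over against its neighbour in the storage lane. Stand it upright on the floor of the lane between its neighbours, screw its cap down until it bottoms out, then back the cap off a quarter turn so that the bottle can vent. Finish while still holding the cap in the gripper at that setting, the bottle standing in the lane; leave the neighbours standing and the other things on the bench where they are.

Things in the scene. Friction and masses are not known exactly. Their poses are not given: they have to be found in the camera images.
- bottle: Loose square white bottle, 0.35 to 0.75 kg. Origin: centre of its underside; z up through its cap. Body 56 x 56 mm, 103 mm high, shoulder up to 119 mm, then a 32 mm neck with the cap. It starts leaning about 38 degrees to the rack's +y: its lower +y edge (28 mm along its own y) rests on the lane floor, its +y face on the top edge of tin_front. It stands up where it leans, with 25 mm to spare.
- cap: Black knurled round screw cap of the bottle, 44 mm diameter, 32 mm high, captive on the neck (it cannot come off). Origin: centre of its underside, on the bottle's axis, 127 mm above the bottle's underside when fully home (8 mm clear of the shoulder). z points up along the bottle; a small low rib on its top points along its x.
- cap_grip (a point): Point on the cap's axis at the height to grip, 17 mm above the cap's underside (15 mm below its top); 144 mm above the bottle's underside when fully home. Axes as the cap's.
- cap_turn (a joint): Turn of the cap on the bottle, rad. 0 = fully home, where it bottoms out on a hard stop; grows as it is unscrewed (anticlockwise seen from above; clockwise tightens). Starts between 1.9 and 3.8; upper stop at 5.2. The cap rises 4 mm per turn and stays where it is left; turning takes about 0.06 N m.
- rack: Fixed aluminium lane, straight, along its own y. Origin: on the bench beneath the bottle's place, midway between the curbs; z up. Floor 6 mm thick; side curbs 30 mm high, 60 mm apart inside (across x), so the bottle has 2 mm of play a side and cannot turn with its cap; end walls 45 mm high, inner faces at y = +153 and -190 mm.
- tin_front: Loose square metal tin 56 mm across the lane, 60 mm along it, 90 mm high, 0.8 kg, standing at the rack's +y end; the bottle leans on it. Origin: centre of its underside.
- tin_back: Identical loose tin standing on the other side of the bottle's place, about 93 mm to the rack's -y from the rack's origin. Origin: centre of its underside.
- can: Loose round can, 54 mm diameter, 100 mm high, at the rack's -y end. Origin: centre of its underside.
- screwdriver: Loose screwdriver lying on the bench alongside the lane, on the rack's +x side. Bystander. Origin: its underside.
- valve: Loose small white valve with brass stubs, 42 mm high, on the bench about 100 mm to the rack's +x side. Bystander. Origin: centre of its underside.
- wrench: Loose open-ended wrench lying on the bench's right side. Bystander.
- glass: Loose glass tumbler, 85 mm high, on the bench's left side. Bystander. Origin: centre of its underside.
- pliers: Loose yellow-handled pliers lying on the bench's left side. Bystander.
Mind the look-alikes: they are no part of the job. Leave any pink or turquoise look-alike of the tin_front alone. What is shaped like the can but turquoise is not meant.

How it is judged (in metres and radians):
On the way, in this order (a step that is already met when the one before it is completed fails the run):
1. the tipped bottle stands upright on the lane floor between its neighbours (angle between bottle's own z axis and vertical below 0.07 rad and z of bottle in the frame of rack between 0.002 and 0.012 m and x of bottle in the frame of rack between -0.008 and 0.008 m and y of bottle in the frame of rack between -0.045 and 0.065 m), for 0.2 s.
2. the cap is screwed fully home with the bottle upright (value of joint cap_turn below 0.1 rad and angle between bottle's own z axis and vertical below 0.1 rad), for 0.2 s.
At the end, for the whole second after the job is handed in: The bottle stands upright (within 0.07 rad) on the lane floor between its neighbours, at rest; the cap is a quarter turn (1.57 rad, give or take 0.3) back from fully home and still, gripped by the fingers with more than 2 N; both tins and the can stand (all of step 1 and angle between each of tin_front, tin_back, can's own z axis and vertical below 0.1 rad and value of joint cap_turn between 1.27 and 1.87 rad and velocity of joint cap_turn between -0.15 and 0.15 rad/s and contact force between the fingers and cap above 2 N and linear speed of bottle below 0.02 m/s); the arm keeps its last pose, push and grip.
It fails at once if a neighbour in the lane is knocked over or taken out of its place (angle between any of tin_front, tin_back, can's own z axis and vertical above 0.5 rad or distance of any of tin_front, tin_back, can from where it was at the start of the episode above 0.05 m).
It fails at once if another thing on the bench is moved more than 3 cm (distance of any of screwdriver, valve, wrench, glass, pliers from where it was at the start of the episode above 0.03 m).
It also fails if it takes over 72 s, if anything falls off the work surface, if the arm or the gripper's body presses on something with over 40 N, if the wrist force passes 120 N, or if a joint passes its speed limit or range.

ROBOT

A 6-joint arm with a two-finger parallel gripper is mounted at the origin on the work surface. World frame = base frame: x ahead of the robot, y to its left, z up, the work surface at z = 0. Lengths are in m, angles in degrees, forces in N, time in s.
With the tool pointing down it reaches from about 0.3 to 0.95 m from the base axis. Payload 3.1 kg.
Tool frame: the origin (TCP) lies at the very end of the fingers, on their centre line; the grasp point (between the pads) lies 19 mm behind it (r.grasp_offset is the distance from the TCP to the grasp point, in m); z points along the fingers, x is the direction in which the jaws open and shut, and the axes are right-handed (so a half turn about z gives the same grasp; the last joint's range is limited). The gripper opens to 85 mm and grips with 20 to 120 N. Pads are 22 mm wide; open, the fingers measure 114 mm over their backs; the gripper's body (76 mm by 85 mm) begins 54 mm behind the grasp point. The pads swing forward as they close: fully open they stand 13 mm farther back than shut.
Start: joints at [62.928, 17.653, 93.61, -0, 68.738, -3.994], TCP at [0.245, 0.575, 0.231] pointing down, gripper open.
Joint ranges: [-175.34, 175.34], [-45.06, 112.39], [2.9, 150.54], [-68.45, 248.45], [3.09, 151.38], [-168.51, 168.51]. Speed limits (degrees/s): [159.86, 159.86, 180, 180, 180, 180].

INTERFACE

Orientations are given as a 3x3 rotation matrix whose columns are the frame's x, y, z axes.
In Python, from workcell import readout, imaging, workorder, r gives the robot as it stands. The module is installed in compiled form; this text tells all that it offers.
- The arm moves only by the tool servo_tool, never from a script. Its argument "increments" is a list of rows, each an object with "gripper": the closure, from -1 (fully open) to 1 (shut); "linear": the shift along the tool's x, y, z as a fraction of full scale, a list of three; "spin": the turn about the tool's z as a fraction of full scale. A call has 1 to 5 rows; each row shifts and turns the commanded pose from where the row before left it, along the tool's axes as they then stand; what a row does not reach is not made up. Full scale, the value 1, is 0.6 m for a shift and 2 pi rad for a turn. A row lasts 1/12 s, in which the tool goes at most 41.7 mm and 7.16 degrees, less where a joint would pass 70% of its speed; a pose out of reach is approached as far as the arm can. A call with a number of a shift or a turn outside -1 to 1 is refused whole. A call with a gripper value outside its range is refused whole. The fingers move at their own pace and stop on an object; "squeeze" is the grip in N (left out, the last holds). Time passes only in rows, so rows that do not move let the fingers close. It gives the time, the measured TCP pose, the force and the opening at its end, in the units of the state.
- readout.observe(): the state, without advancing time (a new reading comes with each control period).
- imaging.camera(name): name is "scene" or "side" or "wrist"; returns a dict with "color" (480x640x3 uint8, blue, green, red), "fx", "fy", "cx", "cy" (pixels), "distortion" ([k1, k2, p1, p2, k3] as OpenCV has them; the pictures are not rectified), "xyz" and "attitude" of the camera in the world. Camera axes: x right, y down, z forward; pixel columns grow to the right and rows downward; lengths in m; the calibration is good to about 2 mm. A picture is of the moment at which its call begins. There is no depth.
- workorder.job_done(): hands the job in, once; it reports no verdict.
The state is a dict: "time_s": time; "joint_pos": joint angles; "joint_velocities": joint speeds; "joint_efforts": joint torques, N m; "position": TCP position; "ee_rot": TCP orientation; "wrist_force": force on the tool from outside, world axes, zero at the start; "moment": the same for the moment, N m; "finger_gap": opening from 0.0 (shut) to 1.0 (fully open).
Only numpy, scipy, OpenCV 4.12 (cv2) and the standard library are available. Lean on these libraries where they do the work, as an engineer would, in place of code of your own. Each camera call takes 0.05 s, during which the arm holds its last target. There are 200 camera calls.

## Working session

There is one attempt and no reset: what is moved stays moved. The work goes in short steps, Python scripts to look and compute and a tool call to move; the robot and the scene stay as the last step left them, time stands still between calls to the robot, and variables do not carry over. Pictures are saved under pics/ and viewed, about 8 in all and at most 12, crops included, and the job is handed in when it is done.

Besides the shell and the picture viewer there is one more tool, called after "Emit:" as a command line: name --argument value ..., lists and objects as JSON in quotes. servo_tool: Moves the arm, as the interface text tells. Its arguments: {"type":"object","properties":{"increments":{"type":"array","items":{"type":"object","properties":{"gripper":{"type":"number"},"linear":{"type":"array","items":{"type":"number","minimum":-1,"maximum":1}},"spin":{"type":"number","minimum":-1,"maximum":1}}}},"squeeze":{"type":"number"}},"required":["increments"]}

```bash
mkdir -p pics; ls
python3 - <<'E'
from workcell import readout, imaging, r
import cv2, numpy as np
s=readout.observe(); print({k:np.round(v,3).tolist() for k,v in s.items()}, r.grasp_offset)
ims=[]
for n in("scene","side","wrist"):
    c=imaging.camera(n); cv2.imwrite(f"pics/{n}0.png",c["color"])
    print(n,c["fx"],c["fy"],c["cx"],c["cy"],c["distortion"],np.round(c["xyz"],3),np.round(c["attitude"],3).tolist())
E
```

```text
pics
{'time_s': 0.0, 'joint_pos': [62.929, 17.706, 93.691, -0.001, 68.739, -3.994], 'joint_velocities': [0.01, -0.061, 0.064, 0.002, -0.033, -0.015], 'joint_efforts': [0.0, -41.524, -27.667, -0.0, 0.01, -0.0], 'position': [0.245, 0.574, 0.23], 'ee_rot': [[0.392, 0.92, -0.001], [0.92, -0.392, -0.002], [-0.002, -0.0, -1.0]], 'wrist_force': [-0.294, 0.238, -0.402], 'moment': [-0.004, -0.039, -0.014], 'finger_gap': 0.999} 0.0187
scene 567.782175877774 567.782175877774 314.2565982710503 248.8646593163827 [-0.0717943  0.         0.         0.         0.       ] [ 1.101 -0.836  1.354] [[0.831, 0.44, -0.341], [0.556, -0.646, 0.523], [0.01, -0.624, -0.781]]
side 596.1106544582316 596.1106544582316 305.2152393098747 242.0250249270399 [0.01308876 0.         0.         0.         0.        ] [0.038 1.089 1.369] [[-0.899, -0.309, 0.312], [-0.439, 0.651, -0.619], [-0.012, -0.693, -0.721]]
wrist 336.0966505130475 336.0966505130475 320.0649107338103 239.9052422135337 [-0.04618007  0.          0.          0.          0.        ] [0.176 0.604 0.373] [[0.392, 0.88, 0.268], [0.92, -0.374, -0.118], [-0.003, 0.293, -0.956]]
```

View pics/scene0.png

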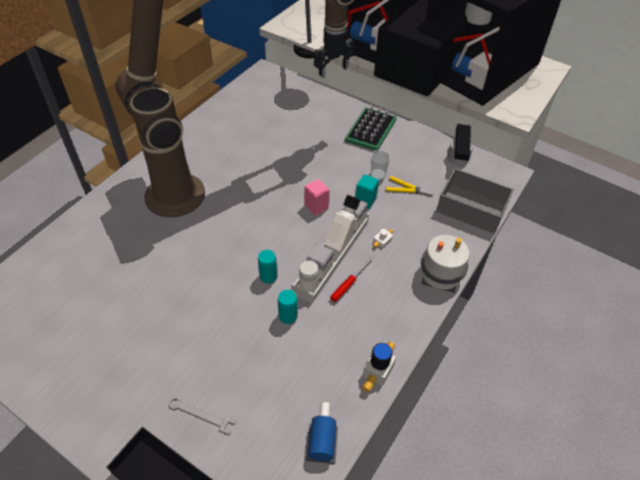

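View pics/side0.png

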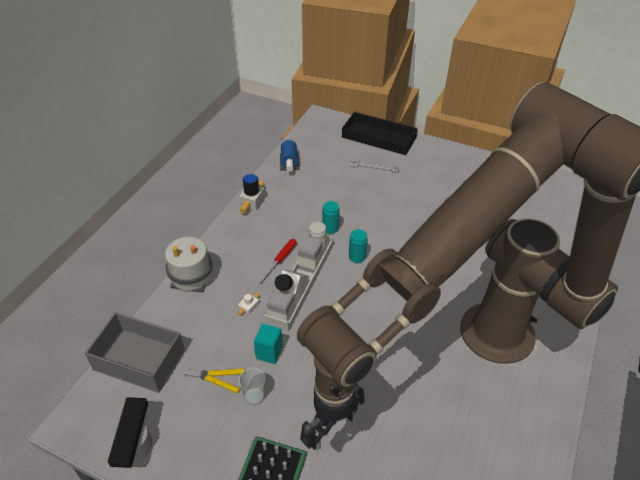

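Scene view: the lane runs from (297,292) to (366,215), with the white bottle leaning at (340,230) and its black cap at (352,202). The turquoise boxes and cans and the pink box are look-alikes outside the lane. Next, an enlarged crop of both views.

Run:
```python
import cv2, numpy as np
a=cv2.imread("pics/scene0.png")[180:310,280:410]; b=cv2.imread("pics/side0.png")[215:345,235:365]
cv2.imwrite("pics/crop0.png",np.hstack([cv2.resize(x,(400,400),interpolation=cv2.INTER_CUBIC)for x in(a,b)]))
```

```text
(no output)
```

View pics/crop0.png

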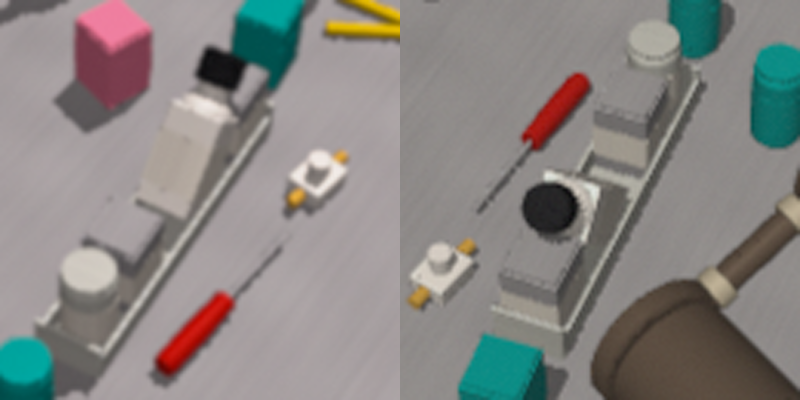

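```bash
cat > h.py <<'E'
import cv2, numpy as np
from workcell import imaging, readout
CAM={}
def cam(n):
    c=imaging.camera(n); CAM[n]=c; return c
def ray(n,px):
    c=CAM[n]; K=np.array([[c["fx"],0,c["cx"]],[0,c["fy"],c["cy"]],[0,0,1.]])
    u=cv2.undistortPoints(np.array([[px]],float),K,np.array(c["distortion"]))[0,0]
    d=np.array(c["attitude"])@np.array([u[0],u[1],1]); return np.array(c["xyz"]),d/np.linalg.norm(d)
def plane(n,px,z):
    o,d=ray(n,px); return o+d*(z-o[2])/d[2]
def tri(p,q,a="scene",b="side"):
    o1,d1=ray(a,p);o2,d2=ray(b,q)
    s=np.linalg.lstsq(np.c_[d1,-d2],o2-o1,rcond=None)[0]
    x,y=o1+s[0]*d1,o2+s[1]*d2; return (x+y)/2,np.linalg.norm(x-y)
def blob(n,box,thr=60):
    x0,y0,x1,y1=box; m=(CAM[n]["color"][y0:y1,x0:x1].max(2)<thr).astype(np.uint8)
    k,l,st,ce=cv2.connectedComponentsWithStats(m); i=1+st[1:,4].argmax()
    return ce[i]+[x0,y0],st[i]
E
python3 - <<'E'
from h import *
cam("scene");cam("side")
a,sa=blob("scene",(335,190,368,215));b,sb=blob("side",(268,268,300,298))
print(a,sa,b,sb); print("cap",tri(a,b))
S=lambda x,y:(280+x/3.077,180+y/3.077); D=lambda x,y:(235+(x-400)/3.077,215+y/3.077)
print("can top",tri(S(88,270),D(655,40)),plane("scene",S(88,270),.106),plane("side",D(655,40),.106))
def L(n,p,q,z):
    p,q=plane(n,p,z),plane(n,q,z); d=q-p; print(p,q,np.linalg.norm(d),np.degrees(np.arctan2(d[1],d[0])))
L("scene",S(103,350),S(272,118),.03)
L("side",D(700,78),D(572,340),.03)
print("tin back top", [plane("scene",S(*p),.096).round(3) for p in((87,245),(138,268),(162,232),(112,195))],[plane("side",D(*p),.096).round(3) for p in((618,72),(668,80),(648,138),(595,122))])
print("tin front top", [plane("side",D(*p),.096).round(3) for p in((500,270),(568,293),(583,250),(520,225))])
E
```

```text
[351.58503401 201.8707483 ] [  9   6  16  13 147] [283.36403509 282.31578947] [  7   7  18  16 228]
cap (array([0.56044632, 0.18927892, 0.13293319]), np.float64(0.0015665020877620715))
can top (array([ 0.57829661, -0.06501548,  0.10372001]), np.float64(0.004105262113997324)) [ 0.58109875 -0.06552199  0.106     ] [ 0.57559049 -0.06404634  0.106     ]
[ 0.6118399  -0.08617356  0.03      ] [0.59585425 0.24561288 0.03      ] 0.3321713184905546 92.7584090611547
[ 0.54341773 -0.10348273  0.03      ] [0.51320133 0.24209848 0.03      ] 0.3468997018481111 94.99703310741948
tin back top [array([ 0.56 , -0.036,  0.096]), array([ 0.613, -0.032,  0.096]), array([0.609, 0.014, 0.096]), array([0.547, 0.025, 0.096])] [array([ 0.594, -0.018,  0.096]), array([ 0.545, -0.029,  0.096]), array([0.53 , 0.047, 0.096]), array([0.584, 0.05 , 0.096])]
tin front top [array([0.581, 0.244, 0.096]), array([0.516, 0.241, 0.096]), array([0.525, 0.193, 0.096]), array([0.589, 0.192, 0.096])]
```

Checks: cap centre at z 0.133 (0.137 expected from the lean geometry) and can top at 0.104 (0.106 expected). The lane's +y points about 94° in world. I'll square the jaws across the lane, go above the cap and check with the wrist camera.

Emit:
servo_tool --increments '[{"gripper": -1, "linear": [0, 0, 0], "spin": 0.0194}, {"gripper": -1, "linear": [0, 0, 0], "spin": 0.0194}, {"gripper": -1, "linear": [0, 0, 0], "spin": 0.0194}, {"gripper": -1, "linear": [0, 0, 0], "spin": 0.0194}, {"gripper": -1, "linear": [0, 0, 0], "spin": 0.0194}]' --squeeze 25

```text
time_s: 0.67
position: [0.2449, 0.5749, 0.2311]
ee_rot: [[0.851, 0.525, -0.0], [0.525, -0.851, -0.0], [-0.0, 0.0, -1.0]]
wrist_force: [-0.4, 0.8, 0.2]
finger_gap: 1.002
```

Emit:
servo_tool --increments '[{"gripper": -1, "linear": [0, 0, 0], "spin": 0.0194}, {"gripper": -1, "linear": [0, 0, 0], "spin": 0.0194}, {"gripper": -1, "linear": [0, 0, 0], "spin": 0.0194}, {"gripper": -1, "linear": [0, 0, 0], "spin": 0.0194}, {"gripper": -1, "linear": [0, 0, 0], "spin": 0}]'

```text
time_s: 1.08
position: [0.245, 0.5749, 0.2311]
ee_rot: [[0.998, 0.069, -0.0], [0.069, -0.998, -0.0], [-0.0, 0.0, -1.0]]
wrist_force: [-0.1, 1.2, -0.3]
finger_gap: 0.998
```

Emit:
servo_tool --increments '[{"gripper": -1, "linear": [0.0368, 0.052, 0], "spin": 0}, {"gripper": -1, "linear": [0.0368, 0.052, 0], "spin": 0}, {"gripper": -1, "linear": [0.0368, 0.052, 0], "spin": 0}, {"gripper": -1, "linear": [0.0368, 0.052, 0], "spin": 0}, {"gripper": -1, "linear": [0.0368, 0.052, 0], "spin": 0}]'

```text
time_s: 1.5
position: [0.3669, 0.4258, 0.2313]
ee_rot: [[0.997, 0.075, 0.0], [0.075, -0.997, 0.0], [0.0, -0.0, -1.0]]
wrist_force: [1.1, 0.9, 0.6]
finger_gap: 1.003
```

Emit:
servo_tool --increments '[{"gripper": -1, "linear": [0.0368, 0.052, 0], "spin": 0}, {"gripper": -1, "linear": [0.0368, 0.052, 0], "spin": 0}, {"gripper": -1, "linear": [0.0368, 0.052, 0], "spin": 0}, {"gripper": -1, "linear": [0.0368, 0.052, 0], "spin": 0}, {"gripper": -1, "linear": [0.0368, 0.052, 0], "spin": 0}]'

```text
time_s: 1.92
position: [0.4883, 0.2778, 0.2314]
ee_rot: [[0.997, 0.074, 0.0], [0.074, -0.997, 0.0], [0.0, -0.0, -1.0]]
wrist_force: [0.8, 0.2, -0.1]
finger_gap: 0.999
```

Emit:
servo_tool --increments '[{"gripper": -1, "linear": [0.0368, 0.052, 0], "spin": 0}, {"gripper": -1, "linear": [0.0368, 0.052, 0], "spin": 0}, {"gripper": -1, "linear": [0, 0, 0], "spin": 0}, {"gripper": -1, "linear": [0, 0, 0], "spin": 0}]'

```text
time_s: 2.25
position: [0.537, 0.2185, 0.2312]
ee_rot: [[0.998, 0.069, -0.0], [0.069, -0.998, 0.0], [-0.0, -0.0, -1.0]]
wrist_force: [0.4, -0.3, 0.3]
finger_gap: 1.002
```

Run:
```python
from h import *
s=readout.observe(); print(s["time_s"],s["position"],np.round(s["ee_rot"],3).tolist(),np.round(s["joint_pos"],1),np.round(s["wrist_force"],1))
c=cam("wrist"); cv2.imwrite("pics/w1.png",c["color"])
```

```text
2.25 [0.53696551 0.218523   0.23120336] [[0.998, 0.069, -0.0], [0.069, -0.998, 0.0], [-0.0, -0.0, -1.0]] [17.8 12.7 99.9  0.  67.4 13.9] [ 0.4 -0.3  0.3]
```

View pics/w1.png

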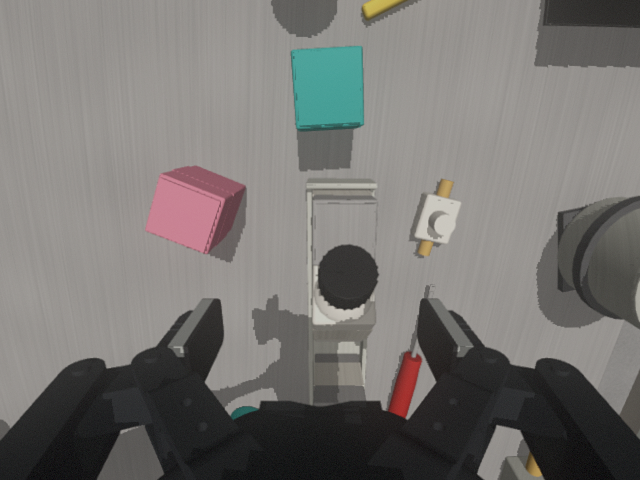

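Wrist view: cap at about (348,276), the lane's left curb near x≈309 and close to vertical, so the jaws are square to it. The screwdriver shaft (425,320) and the valve (437,218) sit clear to the +x side.

Run:
```python
from h import *
cam("wrist");cam("scene");cam("side")
w,sw=blob("wrist",(315,240,385,312),50);a,_=blob("scene",(335,190,368,215));b,_=blob("side",(268,268,300,298))
print(w,sw)
for q in((a,b,"scene","side"),(w,a,"wrist","scene"),(w,b,"wrist","side")): print(q[2:],*tri(*q))
P=[plane("wrist",p,.03) for p in((308,200),(311,380))]; d=P[1]-P[0];print("curb",P,90+np.degrees(np.arctan2(d[0],-d[1])))
P=[plane("wrist",p,.045) for p in((307,184),(377,184))]; d=P[1]-P[0];print("end wall",P,np.degrees(np.arctan2(d[1],d[0])))
g=cv2.cvtColor(CAM["wrist"]["color"],6)[320:380,295:385]
for y in (330,345,360,375): print(y,g[y-320].tolist())
```

```text
[342.71102662 301.7148289 ] [  6  48  50  23 263]
('scene', 'side') [0.56055833 0.18921341 0.13288666] 0.0014802619694530808
('wrist', 'scene') [0.5608017  0.1787195  0.14387685] 0.010922733926857964
('wrist', 'side') [0.56225426 0.17163214 0.12018045] 0.01557849776346802
curb [array([0.5219673 , 0.23140089, 0.03      ]), array([0.53900566, 0.00743463, 0.03      ])] 94.35042923743778
end wall [array([0.5204262 , 0.24982607, 0.045     ]), array([0.58852107, 0.25471801, 0.045     ])] 4.109077930140834
330 [98, 96, 97, 96, 98, 98, 100, 100, 98, 99, 97, 99, 99, 98, 105, 117, 117, 113, 113, 117, 112, 110, 112, 110, 110, 110, 111, 111, 110, 113, 113, 111, 111, 111, 109, 112, 112, 110, 110, 111, 113, 110, 111, 111, 110, 111, 109, 113, 110, 111, 111, 112, 111, 110, 112, 111, 110, 111, 111, 112, 111, 109, 112, 111, 112, 112, 112, 110, 110, 113, 111, 111, 111, 111, 112, 110, 110, 121, 141, 151, 151, 151, 151, 151, 151, 150, 151, 152, 150, 152]
345 [99, 96, 98, 98, 100, 97, 97, 97, 98, 96, 99, 99, 97, 98, 104, 115, 116, 110, 100, 110, 119, 117, 119, 118, 116, 114, 115, 115, 114, 116, 117, 118, 
[... 431 characters left out ...]
73, 77, 74, 77, 79, 74, 77, 75, 79, 77, 94, 105, 103, 103, 103, 102, 104, 103, 102, 103, 102, 104, 103, 103, 102, 103, 103, 102, 100, 104, 101, 101, 85, 78, 92, 159, 176, 174, 162, 150, 148, 149, 149, 150, 151, 151, 150, 148, 149, 151, 150, 151, 151, 151, 150, 150, 146]
375 [94, 95, 96, 96, 97, 95, 96, 95, 97, 96, 97, 97, 96, 90, 96, 113, 116, 112, 108, 103, 99, 99, 98, 98, 99, 99, 99, 99, 99, 100, 100, 99, 100, 100, 100, 100, 100, 101, 101, 101, 103, 100, 102, 124, 135, 136, 137, 138, 139, 136, 132, 135, 137, 137, 138, 137, 139, 140, 139, 138, 136, 137, 138, 137, 133, 135, 139, 152, 171, 176, 179, 156, 147, 149, 147, 148, 148, 148, 149, 150, 150, 151, 151, 151, 149, 149, 148, 146, 146, 148]
```

Emit:
servo_tool --increments '[{"gripper": -1, "linear": [0.0174, 0.0258, 0], "spin": 0}, {"gripper": -1, "linear": [0.0174, 0.0258, 0], "spin": 0}, {"gripper": -1, "linear": [0, 0, 0.04], "spin": 0}, {"gripper": -1, "linear": [0, 0, 0.04], "spin": 0}, {"gripper": -1, "linear": [0, 0, 0.04], "spin": 0}]'

```text
time_s: 2.87
position: [0.5588, 0.1923, 0.1593]
ee_rot: [[0.997, 0.074, 0.002], [0.074, -0.997, 0.001], [0.002, -0.001, -1.0]]
wrist_force: [0.8, 1.0, -0.3]
finger_gap: 1.0
```

Emit:
servo_tool --increments '[{"gripper": -1, "linear": [0, 0, 0.04], "spin": 0}, {"gripper": -1, "linear": [0, 0, 0.035], "spin": 0}, {"gripper": -1, "linear": [0, 0, 0], "spin": 0}, {"gripper": -1, "linear": [0, 0, 0], "spin": 0}]'

```text
time_s: 3.2
position: [0.557, 0.1918, 0.1131]
ee_rot: [[0.997, 0.073, -0.004], [0.073, -0.997, -0.001], [-0.004, 0.001, -1.0]]
wrist_force: [0.7, -0.5, -0.6]
finger_gap: 0.999
```

Run:
```python
from h import *
s=readout.observe(); print(s["time_s"],s["position"],np.round(s["wrist_force"],1))
c=cam("wrist"); cv2.imwrite("pics/w2.png",c["color"])
```

```text
3.2 [0.55699519 0.19179482 0.11308062] [ 0.7 -0.5 -0.6]
```

View pics/w2.png

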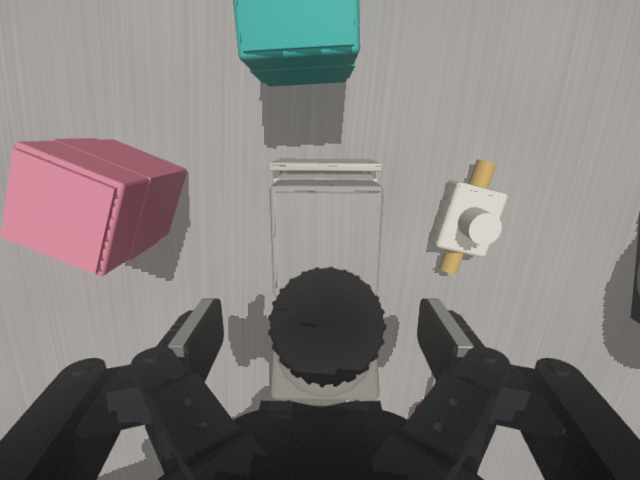

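The cap (327,325) sits between the pads, about 3 mm to the +x side. I'll correct that and close.

Emit:
servo_tool --increments '[{"gripper": -1, "linear": [0.0045, 0.002, 0], "spin": 0}, {"gripper": 1, "linear": [0, 0, 0], "spin": 0}, {"gripper": 1, "linear": [0, 0, 0], "spin": 0}, {"gripper": 1, "linear": [0, 0, 0], "spin": 0}, {"gripper": 1, "linear": [0, 0, 0], "spin": 0}]' --squeeze 25

```text
time_s: 3.67
position: [0.5617, 0.19, 0.1151]
ee_rot: [[0.998, 0.071, 0.0], [0.071, -0.998, 0.0], [0.0, -0.0, -1.0]]
wrist_force: [-0.2, 0.6, 1.3]
finger_gap: 0.502
```

Emit:
servo_tool --increments '[{"gripper": 1, "linear": [0, 0, 0], "spin": 0}, {"gripper": 1, "linear": [0, 0, 0], "spin": 0}, {"gripper": 1, "linear": [0, 0, 0], "spin": 0}, {"gripper": 1, "linear": [0, 0, 0], "spin": 0}, {"gripper": 1, "linear": [0, 0, 0], "spin": 0}]'

```text
time_s: 4.08
position: [0.5618, 0.19, 0.1148]
ee_rot: [[0.997, 0.071, 0.0], [0.071, -0.997, 0.0], [0.0, -0.0, -1.0]]
wrist_force: [-2.5, 1.2, 5.0]
finger_gap: 0.507
```

Emit:
servo_tool --increments '[{"gripper": 1, "linear": [0, 0.0079, -0.0036], "spin": 0}, {"gripper": 1, "linear": [0, 0.0079, -0.0036], "spin": 0}, {"gripper": 1, "linear": [0, 0.0079, -0.0034], "spin": 0}, {"gripper": 1, "linear": [0, 0.0079, -0.0034], "spin": 0}, {"gripper": 1, "linear": [0, 0, 0], "spin": 0}]'

```text
time_s: 4.5
position: [0.5625, 0.1693, 0.1219]
ee_rot: [[0.998, 0.07, -0.001], [0.07, -0.998, -0.001], [-0.002, 0.001, -1.0]]
wrist_force: [0.2, 0.3, -4.0]
finger_gap: 0.506
```

Emit:
servo_tool --increments '[{"gripper": 1, "linear": [0, 0.0084, -0.0023], "spin": 0}, {"gripper": 1, "linear": [0, 0.0084, -0.0023], "spin": 0}, {"gripper": 1, "linear": [0, 0.0084, -0.0023], "spin": 0}, {"gripper": 1, "linear": [0, 0.0084, -0.0023], "spin": 0}, {"gripper": 1, "linear": [0, 0, 0], "spin": 0}]'

```text
time_s: 4.92
position: [0.5648, 0.1497, 0.1286]
ee_rot: [[0.998, 0.07, 0.001], [0.07, -0.998, -0.001], [0.001, 0.001, -1.0]]
wrist_force: [-0.6, 0.2, -3.2]
finger_gap: 0.507
```

Emit:
servo_tool --increments '[{"gripper": 1, "linear": [0, 0.0086, -0.0011], "spin": 0}, {"gripper": 1, "linear": [0, 0.0086, -0.0011], "spin": 0}, {"gripper": 1, "linear": [0, 0.0086, -0.0011], "spin": 0}, {"gripper": 1, "linear": [0, 0.0086, -0.0011], "spin": 0}, {"gripper": 1, "linear": [0, 0, 0], "spin": 0}]'

```text
time_s: 5.33
position: [0.5662, 0.1296, 0.1313]
ee_rot: [[0.998, 0.071, 0.001], [0.071, -0.998, -0.0], [0.001, 0.0, -1.0]]
wrist_force: [0.1, 2.4, -1.3]
finger_gap: 0.509
```

Run:
```python
from h import *
s=readout.observe(); print(s["time_s"],s["position"],np.round(s["wrist_force"],1),np.round(s["moment"],2))
a=cam("scene")["color"][180:310,280:410]; b=cam("side")["color"][215:345,235:365]
cv2.imwrite("pics/crop1.png",np.hstack([cv2.resize(x,(400,400),interpolation=cv2.INTER_CUBIC)for x in(a,b)]))
```

```text
5.3333 [0.56620226 0.1295596  0.13128594] [ 0.1  2.4 -1.3] [ 0.65  0.1  -0.07]
```

View pics/crop1.png

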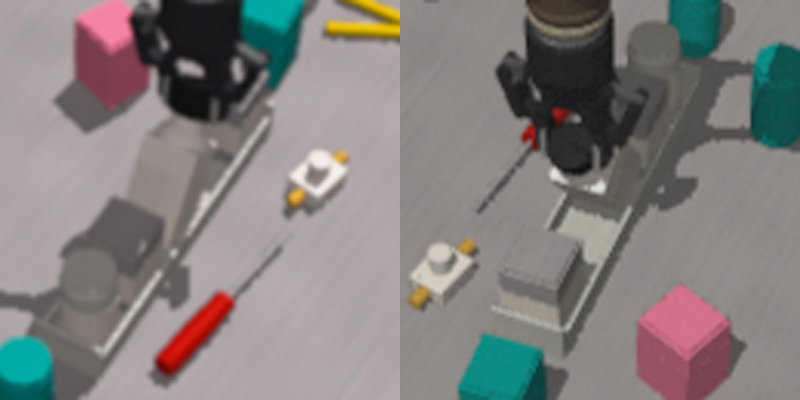

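The bottle is rotating up: its shoulder now shows below the cap at (580,183), and forces are low. Continuing.

Emit:
servo_tool --increments '[{"gripper": 1, "linear": [0, 0.0075, 0], "spin": 0}, {"gripper": 1, "linear": [0, 0.0075, 0], "spin": 0}, {"gripper": 1, "linear": [0, 0.0075, 0], "spin": 0}, {"gripper": 1, "linear": [0, 0.0075, 0], "spin": 0}, {"gripper": 1, "linear": [0, 0, 0], "spin": 0}]'

```text
time_s: 5.85
position: [0.5679, 0.1126, 0.1325]
ee_rot: [[0.998, 0.07, 0.001], [0.07, -0.998, 0.002], [0.001, -0.002, -1.0]]
wrist_force: [-2.5, 4.7, 4.2]
finger_gap: 0.501
```

Run:
```python
from h import *
s=readout.observe(); print(s["time_s"],s["position"],np.round(s["wrist_force"],1),np.round(s["moment"],2))
c=cam("wrist"); cv2.imwrite("pics/w3.png",c["color"])
```

```text
5.85 [0.56786439 0.11264462 0.13245702] [-2.5  4.7  4.2] [ 1.04  0.5  -0.05]
```

View pics/w3.png

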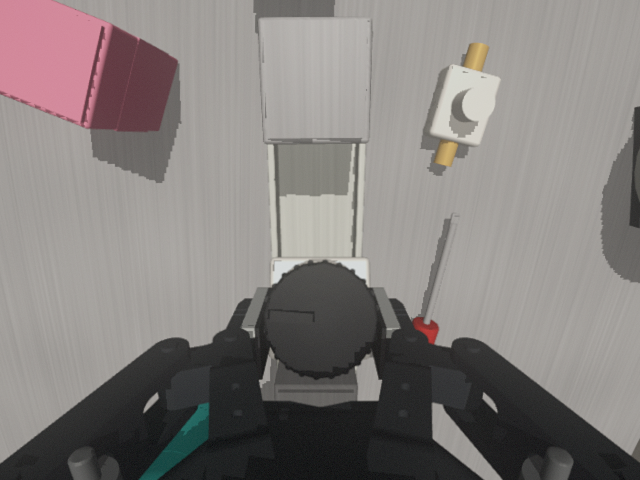

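Run:
```python
from h import *
cam("wrist")
for z in(.105,.112,.118): print(z,plane("wrist",(320,259),z),plane("wrist",(320,280),z))
print("tinfront top -y edge",plane("wrist",(316,140),.096),plane("wrist",(316,18),.096), "floor edge",plane("wrist",(316,257),.006))
```

```text
0.105 [0.56669426 0.12474676 0.105     ] [0.56754645 0.11248359 0.105     ]
0.112 [0.56651727 0.12732347 0.112     ] [0.5673344 0.1155648 0.112    ]
0.118 [0.56636556 0.12953207 0.118     ] [0.56715265 0.11820584 0.118     ]
tinfront top -y edge [0.56037501 0.18604607 0.096     ] [0.55665879 0.24187252 0.096     ] floor edge [0.56567703 0.08987524 0.006     ]
```

From the body's top edge the lean is still about 19°. The pads hold too firmly, so the base slid about 30 mm towards tin_back instead of pivoting. I'll lift, carry it back +y and re-measure.

Emit:
servo_tool --increments '[{"gripper": 1, "linear": [0, 0, -0.008], "spin": 0}, {"gripper": 1, "linear": [0, 0, -0.008], "spin": 0}, {"gripper": 1, "linear": [0, 0, -0.008], "spin": 0}, {"gripper": 1, "linear": [0, 0, 0], "spin": 0}, {"gripper": 1, "linear": [0, 0, 0], "spin": 0}]' --squeeze 20

```text
time_s: 6.37
position: [0.5672, 0.112, 0.1454]
ee_rot: [[0.997, 0.071, 0.0], [0.071, -0.997, -0.0], [0.0, 0.0, -1.0]]
wrist_force: [-0.4, 1.1, -3.6]
finger_gap: 0.508
```

Emit:
servo_tool --increments '[{"gripper": 1, "linear": [0, -0.009, 0], "spin": 0}, {"gripper": 1, "linear": [0, -0.009, 0], "spin": 0}, {"gripper": 1, "linear": [0, -0.009, 0], "spin": 0}, {"gripper": 1, "linear": [0, -0.009, 0], "spin": 0}, {"gripper": 1, "linear": [0, 0, 0], "spin": 0}]'

```text
time_s: 6.78
position: [0.5654, 0.1352, 0.145]
ee_rot: [[0.997, 0.072, -0.0], [0.072, -0.997, 0.0], [-0.0, -0.0, -1.0]]
wrist_force: [0.1, -0.5, -3.8]
finger_gap: 0.507
```

Run:
```python
from h import *
s=readout.observe(); print(s["time_s"],s["position"],np.round(s["wrist_force"],1),np.round(s["moment"],2))
c=cam("wrist")
g=cv2.cvtColor(c["color"],6)
print(g[150:300:2,300].tolist())
a=cam("scene")["color"][180:310,280:410]
cv2.imwrite("pics/crop2.png",np.hstack([cv2.resize(x,(400,400),interpolation=cv2.INTER_CUBIC)for x in(a,c["color"][150:400,200:450])]))
```

```text
6.7833 [0.56544274 0.13517718 0.14503671] [ 0.1 -0.5 -3.8] [-0.01 -0.02  0.01]
[168, 168, 168, 169, 167, 168, 168, 167, 167, 166, 167, 166, 166, 167, 166, 121, 114, 127, 135, 133, 134, 134, 133, 133, 132, 131, 130, 132, 133, 132, 131, 133, 132, 130, 174, 193, 191, 191, 191, 192, 191, 191, 192, 192, 192, 192, 192, 192, 192, 193, 190, 191, 192, 180, 184, 181, 209, 124, 61, 74, 77, 75, 80, 78, 77, 76, 77, 74, 75, 74, 71, 72, 72, 72, 73]
```

View pics/crop2.png

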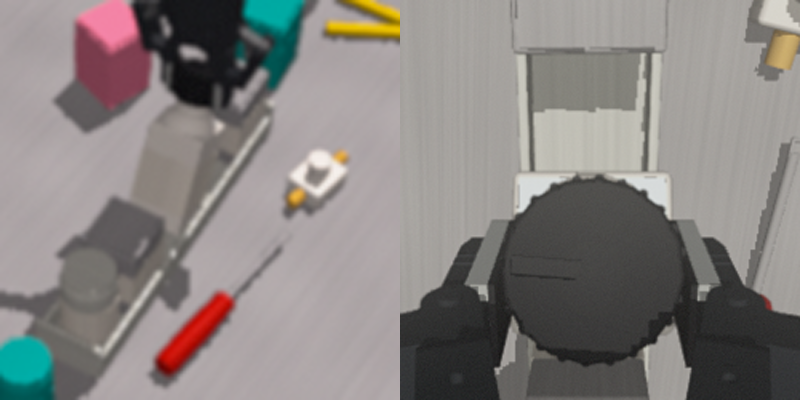

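It hangs freely (3.8 N, about 0.39 kg), still roughly 19° over. I'll set its edge down and drag −y with a light press, so floor friction turns it.

Emit:
servo_tool --increments '[{"gripper": 1, "linear": [0, 0, 0.008], "spin": 0}, {"gripper": 1, "linear": [0, 0, 0.008], "spin": 0}, {"gripper": 1, "linear": [0, 0, 0.005], "spin": 0}, {"gripper": 1, "linear": [0, 0, 0.001], "spin": 0}, {"gripper": 1, "linear": [0, 0, 0], "spin": 0}]'

```text
time_s: 7.3
position: [0.5659, 0.134, 0.1326]
ee_rot: [[0.998, 0.071, 0.0], [0.071, -0.998, 0.0], [0.0, -0.0, -1.0]]
wrist_force: [-2.4, 1.0, 0.4]
finger_gap: 0.506
```

Emit:
servo_tool --increments '[{"gripper": 1, "linear": [0, 0.0085, 0], "spin": 0}, {"gripper": 1, "linear": [0, 0.0085, 0], "spin": 0}, {"gripper": 1, "linear": [0, 0.0085, 0], "spin": 0}, {"gripper": 1, "linear": [0, 0.0085, 0], "spin": 0}, {"gripper": 1, "linear": [0, 0.0085, 0], "spin": 0}]'

```text
time_s: 7.72
position: [0.5686, 0.1091, 0.1346]
ee_rot: [[0.998, 0.07, 0.002], [0.07, -0.998, 0.002], [0.003, -0.002, -1.0]]
wrist_force: [-3.1, 2.6, 9.6]
finger_gap: 0.51
```

```bash
cat >> h.py <<'E'
def edge(px=(280,300,340,360)):
    "top +y edge of bottle body in wrist view and implied tilt"
    s=readout.observe(); c=cam("wrist"); g=cv2.GaussianBlur(cv2.cvtColor(c["color"],6),(3,3),0).astype(int)
    print("t",s["time_s"],s["position"].round(4),"F",np.round(s["wrist_force"],1),"M",np.round(s["moment"],2),"gap",round(s["finger_gap"],3))
    for x in px:
        col=g[190:300,x]; r=190+np.where(np.diff(col)>12)[0]; 
        if len(r)==0: continue
        v=[i for i in r if g[i+5,x]>175]; 
        if v:
            p=plane("wrist",(x,v[0]),.105); d=(p-s["position"])@np.array([-.07,.9976,0])
            from scipy.optimize import brentq
            print(x,v[0],"dy",round(d,4),"tilt",round(np.degrees(brentq(lambda f:.028*np.cos(f)-.043*np.sin(f)-d,-1,1)),1))
E
python3 -c "from h import *; edge()"
```

```text
t 7.7167 [0.5686 0.1091 0.1346] F [-3.1  2.6  9.6] M [ 0.76  0.83 -0.01] gap 0.51
280 190 dy 0.049 tilt -39.7
300 190 dy 0.049 tilt -39.6
340 190 dy 0.049 tilt -39.6
360 242 dy 0.021 tilt 8.9
```

Now about 9° (column 360, edge row 242). I'll continue, with a small −x shift towards the lane midline because the curb is pushing back with about 3 N.

Emit:
servo_tool --increments '[{"gripper": 1, "linear": [-0.0014, 0.008, 0], "spin": 0}, {"gripper": 1, "linear": [-0.0014, 0.008, 0.001], "spin": 0}, {"gripper": 1, "linear": [-0.0014, 0.008, 0.001], "spin": 0}, {"gripper": 1, "linear": [0, 0.008, 0.001], "spin": 0}, {"gripper": 1, "linear": [0, 0, 0], "spin": 0}]'

```text
time_s: 8.18
position: [0.5688, 0.0886, 0.1333]
ee_rot: [[0.998, 0.07, 0.005], [0.07, -0.998, 0.001], [0.005, -0.0, -1.0]]
wrist_force: [-1.8, 0.7, 7.8]
finger_gap: 0.507
```

```bash
sed -i 's/>12)/>25)/; s/g\[i+5,x\]>175/g[i+4,x]>185/' h.py
python3 - <<'E'
from h import *
edge()
g=cv2.cvtColor(CAM["wrist"]["color"],6); print(g[150:290:2,330].tolist())
E
```

```text
t 8.1833 [0.5688 0.0886 0.1333] F [-1.8  0.7  7.8] M [0.56 0.43 0.01] gap 0.507
[136, 137, 136, 137, 136, 137, 138, 196, 198, 196, 195, 197, 197, 197, 196, 196, 197, 195, 196, 195, 197, 195, 196, 195, 196, 196, 196, 196, 195, 195, 196, 196, 166, 142, 139, 139, 141, 155, 146, 146, 148, 183, 214, 187, 192, 200, 203, 205, 205, 208, 208, 210, 212, 174, 60, 64, 59, 62, 63, 59, 58, 57, 54, 73, 64, 61, 63, 60, 57, 59]
```

Run:
```python
from h import *
c=cam("wrist"); print(plane("wrist",(330,214),.006),plane("wrist",(330,232),.109),plane("wrist",(330,223),.109))
cv2.imwrite("pics/w4.png",cv2.resize(c["color"][140:400,200:440],(720,780//1)[:2] if 0 else (553,600),interpolation=cv2.INTER_CUBIC))
```

```text
[0.57617203 0.10378111 0.006     ] [0.57178003 0.11713537 0.109     ] [0.57140744 0.12190664 0.109     ]
```

View pics/w4.png

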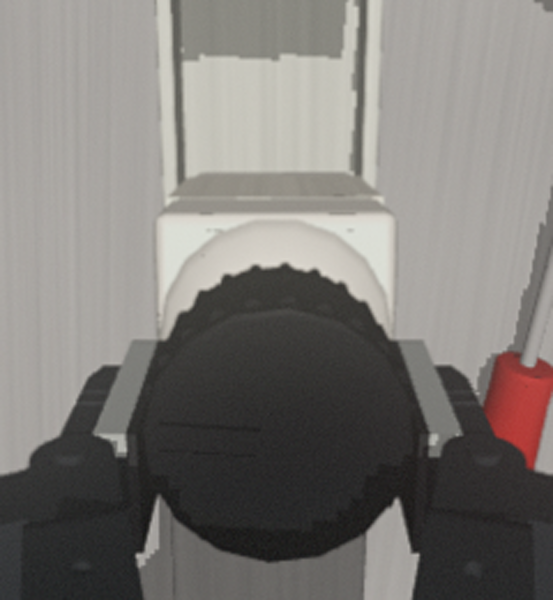

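Nearly upright: the +y face is visible with its foot at crop row 172 and top edge at about 210. The foot is at y≈0.104, so a lean of 0–7°. Releasing so that it settles.

Emit:
servo_tool --increments '[{"gripper": -0.3, "linear": [0, 0, 0], "spin": 0}, {"gripper": -0.3, "linear": [0, 0, 0], "spin": 0}, {"gripper": -1, "linear": [0, 0, 0], "spin": 0}, {"gripper": -1, "linear": [0, 0, 0], "spin": 0}, {"gripper": -1, "linear": [0, 0, 0], "spin": 0}]'

```text
time_s: 8.7
position: [0.5661, 0.0889, 0.1298]
ee_rot: [[0.997, 0.071, -0.001], [0.071, -0.997, -0.0], [-0.001, 0.0, -1.0]]
wrist_force: [0.2, -0.5, -0.5]
finger_gap: 0.997
```

Run:
```python
from h import *
s=readout.observe(); print(s["time_s"],s["position"],np.round(s["wrist_force"],1),s["finger_gap"],np.round(s["joint_pos"],1))
c=cam("wrist"); a=cam("scene")["color"][180:310,280:410]
cv2.imwrite("pics/crop3.png",np.hstack([cv2.resize(x,(400,400),interpolation=cv2.INTER_CUBIC)for x in(a,c["color"][140:390,190:440])]))
```

```text
8.7 [0.56606894 0.08890036 0.12977632] [ 0.2 -0.5 -0.5] 0.9970096327953403 [  4.6  18.7 105.1  -0.   56.2   0.5]
```

View pics/crop3.png

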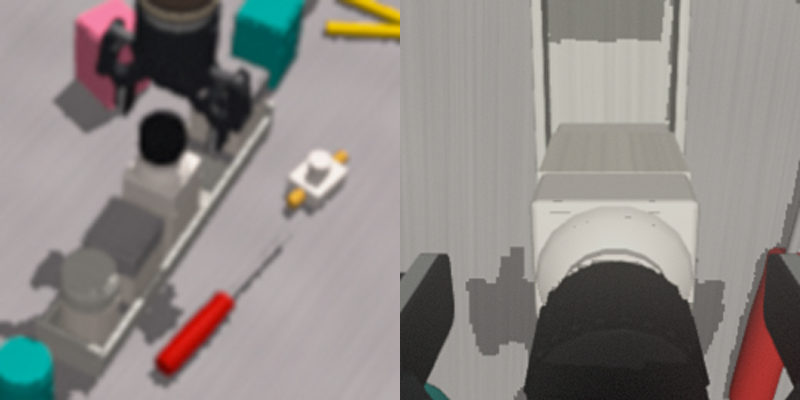

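The bottle now stands upright (right panel: full +y face, shoulder and neck), tins and can standing. Measuring it now.

Run:
```python
from h import *
c=cam("wrist");cam("scene");cam("side")
b,t=plane("wrist",(324,218),.006),plane("wrist",(324,266),.109); print("foot",b,"top edge",t,"lean deg",np.degrees(np.arctan2(t[1]-b[1],.103)))
a,sa=blob("scene",(318,210,348,240),50); print(a,sa)
m=(CAM["side"]["color"].max(2)<50).astype(np.uint8)[225:300,260:330]; k,l,st,ce=cv2.connectedComponentsWithStats(m); print(st[1:],(ce[1:]+[260,225]).round(1))
print("scene at z .145",plane("scene",a,.145))
cv2.imwrite("pics/s5.png",cv2.resize(np.vstack([CAM["side"]["color"][215:335,235:395],CAM["wrist"]["color"][240:480:2,160:480:2]]),(800//2*1,600)))
```

```text
foot [0.56802164 0.10097062 0.006     ] top edge [0.56714056 0.09971886 0.109     ] lean deg -0.6962816667375484
[334.22164948 222.28350515] [  9   5  15  16 194]
[[  12    0   52   34 1001]] [[299.4 238.8]]
scene at z .145 [0.56721691 0.08398481 0.145     ]
```

View pics/s5.png

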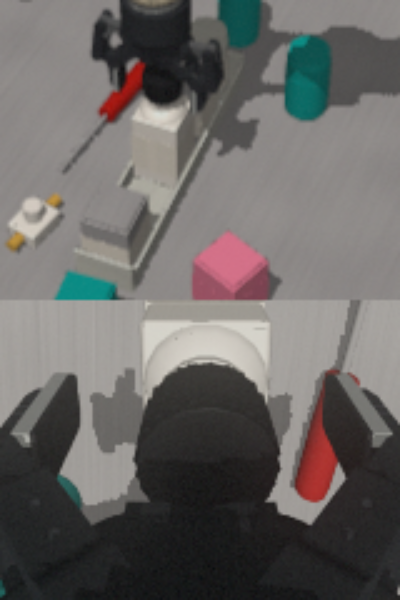

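Measured lean is −0.7°, foot edge at y≈0.101, so the bottle axis is near (0.567, 0.074), rack y ≈ −0.025. The scene view's ~0.08 came from a partly hidden blob. I'll centre over the cap and turn the jaws along the lane, so closing centres it in y.

Emit:
servo_tool --increments '[{"gripper": -1, "linear": [0, 0.0124, -0.0037], "spin": 0}, {"gripper": -1, "linear": [0, 0.0124, 0], "spin": 0}, {"gripper": -1, "linear": [0, 0, 0], "spin": -0.0194}, {"gripper": -1, "linear": [0, 0, 0], "spin": -0.0194}, {"gripper": -1, "linear": [0, 0, 0], "spin": -0.0194}]'

```text
time_s: 9.37
position: [0.5676, 0.0732, 0.1326]
ee_rot: [[0.904, 0.428, 0.0], [0.428, -0.904, -0.0], [0.0, 0.0, -1.0]]
wrist_force: [0.4, 0.8, -0.1]
finger_gap: 1.0
```

Emit:
servo_tool --increments '[{"gripper": -1, "linear": [0, 0, 0], "spin": -0.0194}, {"gripper": -1, "linear": [0, 0, 0], "spin": -0.0194}, {"gripper": -1, "linear": [0, 0, 0], "spin": -0.0194}, {"gripper": -1, "linear": [0, 0, 0], "spin": -0.0194}, {"gripper": -1, "linear": [0, 0, 0], "spin": -0.0194}]'

```text
time_s: 9.78
position: [0.5675, 0.0734, 0.1326]
ee_rot: [[0.496, 0.868, 0.0], [0.868, -0.496, -0.0], [-0.0, 0.0, -1.0]]
wrist_force: [0.3, 0.2, -0.2]
finger_gap: 1.0
```

Emit:
servo_tool --increments '[{"gripper": -1, "linear": [0, 0, 0], "spin": -0.0194}, {"gripper": -1, "linear": [0, 0, 0], "spin": -0.0194}, {"gripper": -1, "linear": [0, 0, 0], "spin": -0.0194}, {"gripper": -1, "linear": [0, 0, 0], "spin": -0.0194}, {"gripper": -1, "linear": [0, 0, 0], "spin": -0.0194}]'

```text
time_s: 10.2
position: [0.5675, 0.0734, 0.1326]
ee_rot: [[-0.09, 0.996, 0.0], [0.996, 0.09, -0.0], [-0.0, 0.0, -1.0]]
wrist_force: [-0.1, -0.3, 0.1]
finger_gap: 0.998
```

Run:
```python
from h import *
s=readout.observe(); print(s["time_s"],s["position"],np.round(s["wrist_force"],1),s["finger_gap"],np.round(s["joint_pos"],1))
c=cam("wrist"); cv2.imwrite("pics/w6.png",c["color"])
g=c["color"].max(2)
for y in(300,310,320,330,340,350): print(y,np.where(g[y,230:410]<75)[0][[0,-1]]+230)
```

```text
10.2 [0.56753958 0.07339385 0.13259368] [-0.1 -0.3  0.1] 0.9979656307203926 [  3.   18.4 105.2  -0.   56.4 -92.1]
300 [277 371]
310 [274 374]
320 [271 378]
330 [269 381]
340 [267 380]
350 [268 382]
```

View pics/w6.png

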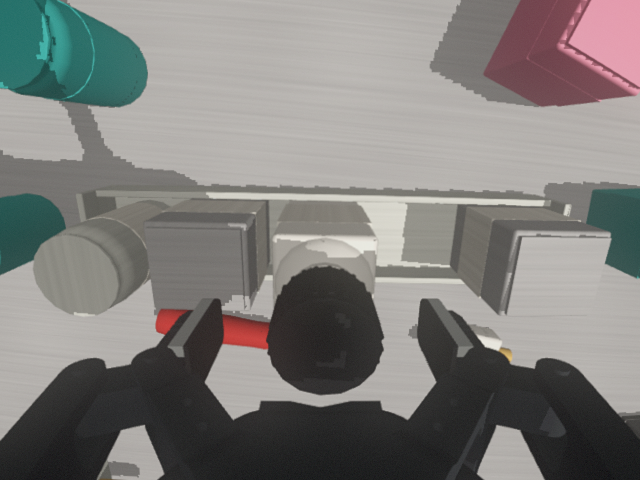

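The cap's centre column is 325 against 320, so it lies about 2 mm to +y. Correct that, close, then tighten from here: J6 at −92° leaves 260° of travel, which covers the 218° maximum.

Emit:
servo_tool --increments '[{"gripper": -1, "linear": [0.0032, 0, 0], "spin": 0}, {"gripper": 1, "linear": [0, 0, 0], "spin": 0}, {"gripper": 1, "linear": [0, 0, 0], "spin": 0}, {"gripper": 1, "linear": [0, 0, 0], "spin": 0}, {"gripper": 1, "linear": [0, 0, 0], "spin": 0}]' --squeeze 25

```text
time_s: 10.67
position: [0.5673, 0.076, 0.1326]
ee_rot: [[-0.084, 0.996, 0.0], [0.996, 0.084, -0.0], [-0.0, 0.0, -1.0]]
wrist_force: [-0.9, -0.6, 0.3]
finger_gap: 0.505
```

Emit:
servo_tool --increments '[{"gripper": 1, "linear": [0, 0, 0], "spin": 0}, {"gripper": 1, "linear": [0, 0, 0], "spin": 0}, {"gripper": 1, "linear": [0, 0, 0], "spin": 0}, {"gripper": 1, "linear": [0, 0, 0], "spin": 0}]'

```text
time_s: 11.0
position: [0.5673, 0.076, 0.1326]
ee_rot: [[-0.085, 0.996, 0.0], [0.996, 0.085, -0.0], [-0.0, 0.0, -1.0]]
wrist_force: [-0.0, -1.3, 0.6]
finger_gap: 0.504
```

```bash
cat > st.py <<'E'
from h import *
s=readout.observe(); R=np.array(s["ee_rot"])
print("t",round(s["time_s"],2),s["position"].round(4),"F",np.round(s["wrist_force"],1),"M",np.round(s["moment"],2),"gap",round(s["finger_gap"],3),"head",round(np.degrees(np.arctan2(R[1,0],R[0,0])),1),"J6",round(s["joint_pos"][5],1),"eff6",round(s["joint_efforts"][5],3))
E
python3 st.py
```

```text
t 11.0 [0.5673 0.076  0.1326] F [-0.  -1.3  0.6] M [-0.23  0.04 -0.07] gap 0.504 head 94.9 J6 -91.6 eff6 -0.024
```

Emit:
servo_tool --increments '[{"gripper": 1, "linear": [0, 0, 0.00012], "spin": 0.018}, {"gripper": 1, "linear": [0, 0, 0.00012], "spin": 0.018}, {"gripper": 1, "linear": [0, 0, 0.00012], "spin": 0.018}, {"gripper": 1, "linear": [0, 0, 0.00012], "spin": 0.018}, {"gripper": 1, "linear": [0, 0, 0.00012], "spin": 0.018}]'

```text
time_s: 11.42
position: [0.5671, 0.077, 0.1322]
ee_rot: [[0.467, 0.884, -0.0], [0.884, -0.467, 0.001], [0.001, -0.001, -1.0]]
wrist_force: [-0.8, 1.4, 1.7]
finger_gap: 0.507
```

```bash
python3 st.py
```

```text
t 11.42 [0.5671 0.077  0.1322] F [-0.8  1.4  1.7] M [0.28 0.05 0.04] gap 0.507 head 62.1 J6 -58.9 eff6 -0.82
```

Emit:
servo_tool --increments '[{"gripper": 1, "linear": [0, 0, 0.00012], "spin": 0.018}, {"gripper": 1, "linear": [0, 0, 0.00012], "spin": 0.018}, {"gripper": 1, "linear": [0, 0, 0.00012], "spin": 0.018}, {"gripper": 1, "linear": [0, 0, 0.00012], "spin": 0.018}, {"gripper": 1, "linear": [0, 0, 0.00012], "spin": 0.018}]'

```text
time_s: 11.83
position: [0.5677, 0.0772, 0.1319]
ee_rot: [[0.868, 0.496, 0.001], [0.496, -0.868, 0.002], [0.002, -0.001, -1.0]]
wrist_force: [0.7, 2.2, -0.3]
finger_gap: 0.507
```

Emit:
servo_tool --increments '[{"gripper": 1, "linear": [0, 0, 0.00012], "spin": 0.018}, {"gripper": 1, "linear": [0, 0, 0.00012], "spin": 0.018}, {"gripper": 1, "linear": [0, 0, 0.00012], "spin": 0.018}, {"gripper": 1, "linear": [0, 0, 0.00012], "spin": 0.018}, {"gripper": 1, "linear": [0, 0, 0.00012], "spin": 0.018}]'

```text
time_s: 12.25
position: [0.5683, 0.0771, 0.1317]
ee_rot: [[0.999, -0.047, 0.003], [-0.047, -0.999, 0.002], [0.003, -0.002, -1.0]]
wrist_force: [1.9, 1.1, -0.3]
finger_gap: 0.511
```

```bash
python3 st.py
```

```text
t 12.25 [0.5683 0.0771 0.1317] F [ 1.9  1.1 -0.3] M [ 0.25 -0.36  0.02] gap 0.511 head -2.7 J6 5.9 eff6 -0.819
```

Emit:
servo_tool --increments '[{"gripper": 1, "linear": [0, 0, 0.00012], "spin": 0.018}, {"gripper": 1, "linear": [0, 0, 0.00012], "spin": 0.018}, {"gripper": 1, "linear": [0, 0, 0.00012], "spin": 0.018}, {"gripper": 1, "linear": [0, 0, 0.00012], "spin": 0.018}]'

```text
time_s: 12.58
position: [0.5683, 0.0768, 0.1313]
ee_rot: [[0.878, -0.478, 0.003], [-0.478, -0.878, 0.001], [0.002, -0.002, -1.0]]
wrist_force: [0.6, 0.8, -3.2]
finger_gap: 0.509
```

```bash
python3 st.py
```

```text
t 12.58 [0.5683 0.0768 0.1313] F [ 0.6  0.8 -3.2] M [-0.   -0.04  0.02] gap 0.509 head -28.6 J6 31.9 eff6 -0.862
```

Emit:
servo_tool --increments '[{"gripper": 1, "linear": [0, 0, 0.0005], "spin": 0.018}, {"gripper": 1, "linear": [0, 0, 0.0003], "spin": 0.018}, {"gripper": 1, "linear": [0, 0, 0.00012], "spin": 0.018}, {"gripper": 1, "linear": [0, 0, 0.00012], "spin": 0.018}]'

```text
time_s: 12.92
position: [0.5686, 0.0764, 0.131]
ee_rot: [[0.581, -0.814, 0.003], [-0.814, -0.581, 0.0], [0.002, -0.003, -1.0]]
wrist_force: [1.9, -1.7, 0.9]
finger_gap: 0.507
```

```bash
python3 st.py
```

```text
t 12.92 [0.5686 0.0764 0.131 ] F [ 1.9 -1.7  0.9] M [-0.22 -0.31  0.05] gap 0.507 head -54.5 J6 57.8 eff6 -0.819
```

Emit:
servo_tool --increments '[{"gripper": 1, "linear": [0, 0, 0.00012], "spin": 0.018}, {"gripper": 1, "linear": [0, 0, 0.00012], "spin": 0.018}, {"gripper": 1, "linear": [0, 0, 0.00012], "spin": 0.018}, {"gripper": 1, "linear": [0, 0, 0.00012], "spin": 0.018}]'

```text
time_s: 13.25
position: [0.5686, 0.0759, 0.1308]
ee_rot: [[0.167, -0.986, 0.003], [-0.986, -0.167, -0.001], [0.001, -0.003, -1.0]]
wrist_force: [2.0, -1.2, 0.8]
finger_gap: 0.504
```

```bash
python3 st.py
```

```text
t 13.25 [0.5686 0.0759 0.1308] F [ 2.  -1.2  0.8] M [-0.42 -0.3   0.12] gap 0.504 head -80.4 J6 83.7 eff6 -0.818
```

Emit:
servo_tool --increments '[{"gripper": 1, "linear": [0, 0, 0.00012], "spin": 0.018}, {"gripper": 1, "linear": [0, 0, 0.00012], "spin": 0.018}, {"gripper": 1, "linear": [0, 0, 0.00012], "spin": 0.018}]'

```text
time_s: 13.5
position: [0.5684, 0.0754, 0.1306]
ee_rot: [[-0.167, -0.986, 0.003], [-0.986, 0.167, -0.002], [0.002, -0.003, -1.0]]
wrist_force: [0.9, -2.0, 1.8]
finger_gap: 0.505
```

```bash
python3 st.py
```

```text
t 13.5 [0.5684 0.0754 0.1306] F [ 0.9 -2.   1.8] M [-0.36 -0.1   1.  ] gap 0.505 head -99.6 J6 103.0 eff6 0.04
```

Mz rose from about 0.05 to 1.0 N m, so this is the stop, after about 194° (3.4 rad), inside the stated range. A little more to make sure it is home, then hold and check.

Emit:
servo_tool --increments '[{"gripper": 1, "linear": [0, 0, 0], "spin": 0.008}, {"gripper": 1, "linear": [0, 0, 0], "spin": 0.008}, {"gripper": 1, "linear": [0, 0, 0], "spin": 0}, {"gripper": 1, "linear": [0, 0, 0], "spin": 0}, {"gripper": 1, "linear": [0, 0, 0], "spin": 0}]'

```text
time_s: 13.92
position: [0.568, 0.0756, 0.1305]
ee_rot: [[-0.261, -0.965, 0.002], [-0.965, 0.261, -0.002], [0.001, -0.002, -1.0]]
wrist_force: [1.1, -4.1, 2.1]
finger_gap: 0.508
```

```bash
python3 st.py
python3 - <<'E'
from h import *
c=cam("wrist"); im=c["color"][240:400,240:400]
im=cv2.convertScaleAbs(cv2.resize(im,(400,400),interpolation=cv2.INTER_CUBIC),alpha=2.2)
a=cv2.resize(c["color"][120:400,180:460],(400,400))
cv2.imwrite("pics/w7.png",np.hstack([im,a]))
E
```

```text
t 13.92 [0.568  0.0756 0.1305] F [ 1.1 -4.1  2.1] M [-0.7  -0.21  0.87] gap 0.508 head -105.1 J6 108.5 eff6 0.87
```

The picture limit is used up, so I go on with numbers only. Torque holds steady at about 0.9 N m while the tool turned 5.5° further, so the cap is home and the pads are slipping. It has been held for over 0.2 s. Next, back off about 96°: 90° plus roughly 6° for the bottle's yaw play between the curbs.

Emit:
servo_tool --increments '[{"gripper": 1, "linear": [0, 0, 0], "spin": -0.0178}, {"gripper": 1, "linear": [0, 0, -0.00012], "spin": -0.0178}, {"gripper": 1, "linear": [0, 0, -0.00012], "spin": -0.0178}, {"gripper": 1, "linear": [0, 0, -0.00012], "spin": -0.0178}, {"gripper": 1, "linear": [0, 0, -0.00012], "spin": -0.0178}]'

```text
time_s: 14.38
position: [0.5675, 0.0777, 0.1306]
ee_rot: [[0.29, -0.957, 0.001], [-0.957, -0.29, 0.004], [-0.003, -0.002, -1.0]]
wrist_force: [0.1, 1.1, 3.0]
finger_gap: 0.51
```

```bash
python3 st.py
```

```text
t 14.38 [0.5675 0.0777 0.1306] F [0.1 1.1 3. ] M [ 0.09 -0.08 -0.06] gap 0.51 head -73.2 J6 76.3 eff6 0.807
```

Emit:
servo_tool --increments '[{"gripper": 1, "linear": [0, 0, -0.00012], "spin": -0.0178}, {"gripper": 1, "linear": [0, 0, -0.00012], "spin": -0.0178}, {"gripper": 1, "linear": [0, 0, -0.00012], "spin": -0.0178}, {"gripper": 1, "linear": [0, 0, -0.00012], "spin": -0.0178}, {"gripper": 1, "linear": [0, 0, -0.00012], "spin": -0.0178}]'

```text
time_s: 14.8
position: [0.5672, 0.0779, 0.131]
ee_rot: [[0.753, -0.658, 0.0], [-0.658, -0.753, 0.004], [-0.003, -0.003, -1.0]]
wrist_force: [0.5, 1.1, 3.8]
finger_gap: 0.504
```

Emit:
servo_tool --increments '[{"gripper": 1, "linear": [0, 0, -0.00012], "spin": -0.0178}, {"gripper": 1, "linear": [0, 0, -0.00012], "spin": -0.0178}, {"gripper": 1, "linear": [0, 0, -0.00012], "spin": -0.0178}, {"gripper": 1, "linear": [0, 0, -0.00012], "spin": -0.0178}, {"gripper": 1, "linear": [0, 0, -0.00012], "spin": -0.0178}]'

```text
time_s: 15.22
position: [0.5667, 0.078, 0.1314]
ee_rot: [[0.987, -0.158, -0.001], [-0.158, -0.987, 0.004], [-0.002, -0.004, -1.0]]
wrist_force: [-0.7, 1.0, 4.2]
finger_gap: 0.509
```

Emit:
servo_tool --increments '[{"gripper": 1, "linear": [0, 0, 0], "spin": 0}, {"gripper": 1, "linear": [0, 0, 0], "spin": 0}, {"gripper": 1, "linear": [0, 0, 0], "spin": 0}]'

```text
time_s: 15.47
position: [0.5669, 0.0776, 0.1314]
ee_rot: [[0.986, -0.165, -0.001], [-0.165, -0.986, 0.003], [-0.001, -0.003, -1.0]]
wrist_force: [-2.0, 1.5, 5.7]
finger_gap: 0.504
```

```bash
python3 st.py
python3 - <<'E'
from h import *
c=cam("wrist"); g=cv2.GaussianBlur(cv2.cvtColor(c["color"],6),(3,3),0).astype(int)
# rows where bottle foot / face edges lie, per column (face toward the wrist camera)
for x in range(270,375,10):
    d=np.diff(g[120:290,x]); r=120+np.where(abs(d)>9)[0]; print(x,[(int(i),int(d[i-120])) for i in r][:12])
E
```

```text
t 15.47 [0.5669 0.0776 0.1314] F [-2.   1.5  5.7] M [0.36 0.26 0.08] gap 0.504 head -9.5 J6 12.7 eff6 0.051
270 [(161, 20), (162, 22), (183, -10), (184, -10), (202, 12), (203, 11), (205, 10), (206, 11), (220, -11), (244, 10), (245, 17), (246, 15)]
280 [(156, 20), (157, 22), (158, 11), (208, -12), (209, -13), (242, 10), (243, 11), (244, 13), (245, 10), (283, -24), (284, -46), (285, -44)]
290 [(154, 15), (155, 23), (156, 16), (205, -12), (206, -12), (239, 13), (240, 17), (241, 13), (273, -18), (274, -35), (275, -45), (276, -33)]
300 [(153, 22), (154, 22), (202, -12), (203, -13), (236, 10), (237, 16), (238, 15), (267, -20), (268, -35), (269, -44), (270, -32), (271, -11)]
310 [(148, 22), (149, 23), (200, -12), (234, 13), (235, 17), (236, 10), (262, -10), (263, -25), (264, -38), (265, -41), (266, -27), (267, -10)]
320 [(146, 19), (147, 24), (148, 11), (197, -13), (198, -12), (231, 10), (232, 14), (233, 14), (234, 10), (261, -17), (262, -22), (263, -11)]
330 [(124, -10), (130, -12), (145, 21), (146, 22), (194, -11), (195, -12), (228, 10), (229, 17), (230, 15), (262, -15), (263, -22), (264, -24)]
340 [(135, -10), (136, -11), (140, -11), (156, 11), (158, 10), (191, -11), (192, -13), (226, 15), (227, 17), (228, 10), (266, -15), (267, -25)]
350 [(182, -10), (183, -11), (193, 17), (194, 15), (210, 13), (213, -11), (223, 13), (224, 16), (225, 13), (272, -14), (273, -16), (274, -22)]
360 [(255, -11), (256, -10), (282, -12), (283, -15), (284, -22), (285, -25), (286, -20), (287, -11)]
370 [(285, -13), (286, -43), (287, -51), (288, -23)]
```

Run:
```python
from h import *
cam("wrist")
for z,pts in((.0065,((280,208.5),(300,202.5),(340,191.5))),(.109,((280,243.5),(300,237),(340,226.5)))):
    P=np.array([plane("wrist",p,z) for p in pts]); d=P[-1]-P[0]; h=np.degrees(np.arctan2(d[1],d[0]))
    n=np.array([-np.sin(np.radians(4)),np.cos(np.radians(4)),0]); print(z,P.round(4).tolist(),"heading",round(h,1),"ry",((P-[.5656,.0977,0])@n).round(4))
```

```text
0.0065 [[0.5375, 0.1024, 0.0065], [0.5544, 0.1046, 0.0065], [0.5876, 0.1081, 0.0065]] heading 6.4 ry [0.0067 0.0076 0.0088]
0.109 [[0.5499, 0.1031, 0.109], [0.5607, 0.1048, 0.109], [0.5817, 0.107, 0.109]] heading 6.9 ry [0.0065 0.0075 0.0081]
```

Numeric checks before handing in:
- **Bottle:** foot and top edges sit at the same rack y (0.0076 and 0.0074 m), so lean is under 0.5°. Yaw is +2.6° against the curb.
- **Cap:** the tool turned 95.6°. Less about 5° of bottle yaw swing, the cap has backed off about 90°.
- **Grip:** gap 0.504, which is 43 mm on the 44 mm cap.

```bash
python3 st.py; python3 -c "
from workcell import workorder
print(workorder.job_done())"
```

```text
t 15.57 [0.5669 0.0775 0.1315] F [-0.9  1.6  5.3] M [0.31 0.34 0.09] gap 0.509 head -9.5 J6 12.7 eff6 0.055
the job is handed in; nothing more can be done
None
```

I stood the bottle up in the lane, screwed its cap down to the stop and backed it off about a quarter turn. I handed in at about 15.6 s of the 72 s, still gripping the cap at 25 N. No verdict was reported.

**Last checks**
- **Bottle:** lean along the lane was under 0.5°, and it stood at about −20 mm in rack y (allowed −45 to +65 mm). It was yawed about 2.6° against the curb.
- **Tightening:** the stop came after about 194° of tool turn. Torque jumped from about 0.05 to 1.0 N m, then held at about 0.9 N m while the pads slipped, so the cap was home.
- **Backing off:** the tool turned back 95.6°. Less an assumed 5° of bottle yaw swing, the cap should be at about 90°. This is inferred, not seen: the picture limit kept me from checking the rib.

**What went wrong or disagreed**
- **First tilt-up:** the pads held the cap too firmly, so the base slid about 30 mm towards tin_back and may have touched it. I lifted the bottle, carried it back and dragged it upright, with wrist force staying under about 10 N.
- **Cap position:** one camera estimate was about 10 mm off because the gripper hid part of the cap. I used the wrist view instead.
- **Not re-measured:** I did not measure the tins, can or bystanders at the end. In the last picture I viewed, before the screwing, the tins and can stood and nothing looked moved.

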